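# Seat the vacuum chamber lid on its hidden pin and hold it down

## Robot

A 6-joint arm with a two-finger parallel gripper is mounted at the origin on the work surface. World frame = base frame: x ahead of the robot, y to its left, z up, the work surface at z = 0. Lengths are in mm, angles in rad, forces in N, time in s.
With the tool pointing down it reaches from about 275 to 750 mm from the base axis. Payload 10.2 kg.
Tool frame: the origin (TCP) lies midway between the tips of the shut fingers; the grasp point (between the pads) lies 19 mm behind it; z points along the fingers, y is the direction in which the jaws open and shut (so a half turn about z gives the same grasp; the last joint's range is limited). The gripper opens to 85 mm and grips with 20 to 120 N. Pads are 22 mm wide; open, the fingers measure 114 mm over their backs; the gripper's body (76 mm by 85 mm) begins 54 mm behind the grasp point. The pads swing forward as they close: fully open they stand 13 mm farther back than shut.
Start: joints at [1.025, 0.313, 1.498, -0, 1.331, -0.223], TCP at [166.555, 497.886, 231.294] pointing down, gripper open.
Joint ranges: [-2.94, 2.94], [-0.97, 2.17], [0.19, 2.56], [-1.23, 4.37], [0.02, 3.11], [-2.88, 2.88]. Speed limits (rad/s): [2.39, 2.39, 3.01, 3.14, 3.14, 3.14].

## Interface

Orientations are given as a unit quaternion [w, x, y, z].
In Python, from rig import sense, optics, ctrl gives the robot as it stands.
- The arm moves only by the tool play_rows, never from a script. Its argument "plan" is a list of rows, each a list of 7 numbers: the shift along the world's x, y, z in mm, then the turn, a rotation vector about the world's x, y, z in rad, then the opening, from -1 (shut) to 1 (fully open), so that 0 is half open. A call has 1 to 5 rows; each row shifts and turns the pose as measured when the row begins; what a row does not reach is not made up. A row lasts 1/12 s, in which the tool goes at most 41.7 mm and 7.16 degrees, less where a joint would pass 70% of its speed; a pose out of reach is approached as far as the arm can. A call is refused whole if a number of a shift passes 41.7 or a number of a turn 0.125, either way. A call with a gripper value outside its range is refused whole. The fingers move at their own pace and stop on an object; "grip_force" is the grip in N (left out, the last holds). Time passes only in rows, so rows that do not move let the fingers close. It gives the time, the measured TCP pose, the force and the opening at its end, in the units of the state.
- sense(): the state, without advancing time (a new reading comes with each control period).
- optics.capture(name): name is "scene" or "top"; returns a dict with "img" (384x512x3 uint8, blue, green, red), "fx", "fy", "cx", "cy" (pixels), "dist" ([k1, k2, p1, p2, k3] as OpenCV has them; the pictures are not rectified), "world_to_cam" (4x4, takes a point from world to camera coordinates). Camera axes: x right, y up, looking along -z (the intrinsics and any distortion apply to the point x, -y, -z); pixel columns grow to the right and rows downward; lengths in mm; the calibration is good to about 2 mm. A picture is of the moment at which its call begins. There is no depth.
- ctrl.finish_job(): hands the job in, once; it reports no verdict.
The state is a dict: "time_s": time; "joints": joint angles; "dq": joint speeds; "tau": joint torques, N m; "eef_pos": TCP position; "ee_rot": TCP orientation; "force": force on the tool from outside, world axes, zero at the start; "wrist_torque": the same for the moment, N m; "grip_width": opening from 0.0 (shut) to 1.0 (fully open).
Only numpy, scipy, OpenCV 4.12 (cv2) and the standard library are available. Lean on these libraries where they do the work, as an engineer would, in place of code of your own. Each camera call takes 0.05 s, during which the arm holds its last target. There are 200 camera calls.

## Task

Pick up the grey lid by its red handle and put it squarely on the beige vacuum chamber, long side along long side: slide it along the slot until the socket underneath drops over the brass locating pin. Then press the lid down until the sprung gasket plate is fully down, and finish while still holding it pressed there, as you would while the pump pulls down; do not let go. Leave the glassware, jars and wrench where they are.

Things in the scene. Friction and masses are not known exactly. Their poses are not given: they have to be found in the camera images.
- lid: Loose grey rectangular lid, 130 (x) x 100 (y) x 28 mm thick, 0.25 to 0.5 kg, lying right way up on the bench, with a red bridge handle on top. Origin: centre of its underside; z up. Underneath, exactly in the centre, a blind round socket: 16 mm diameter, 21 mm deep, square-edged. It may go on either way round (half turn).
- handle (a point): Centre of the lid's red handle bar, 56 mm straight above the lid's origin. The bar runs along the lid's x, is 14 mm wide (y) and 14 mm tall, 74 mm long between its two posts and stands 21 mm clear of the lid's top. Grip it from above, closing across y.
- chamber: Fixed beige vacuum chamber box, 170 (x) x 140 (y) x 70 mm tall, red valve on its +x side, round gauge on its -x side. Origin: centre of its underside, at bench height; z up. On its top sits the sprung gasket plate, 115 x 85 mm, aluminium with a black rubber border; its face is 80 mm above the origin when not pressed.
- slot (a point): Middle of the slot on the gasket plate, 80 mm above the chamber's origin, axes as the chamber's. A fixed brass pin, 12 mm diameter, hemispherical top, stands 12 mm above this height. It is at y = 0 but clamped anywhere from x = -12 to +12 mm (not reported: look or feel for it). The lid's underside is 12 mm above this point when on the pin's tip, level with it when dropped on.
- gasket (a joint): Travel of the sprung gasket plate in m: 0 = up (unpressed), 0.006 = hard stop, fully down. Pushing it takes 6 N to start and 15 N at the stop, lid weight included. The plate springs back up when the push stops.
- amber_bottle: Bystander: brown glass bottle, 60 mm diameter, 140 mm tall; origin: centre of its underside.
- sample_jar: Bystander: small glass jar with green cap, 40 mm diameter, 50 mm tall, on the bench between the left and right halves; origin: centre of its underside.
- beaker: Bystander: open glass beaker, 72 mm diameter, 95 mm tall; origin: centre of its underside.
- flask: Bystander: round glass flask with green stopper sitting in a cork ring, 100 mm wide, 168 mm tall; origin: centre of its underside.
- wrench: Bystander: steel wrench lying flat, 160 mm long, about 15 mm thick; origin at its middle
- white_jar: Bystander: white plastic jar with blue cap, 60 mm diameter, 80 mm tall; origin: centre of its underside.
There are look-alikes about, which are no part of the job. What is shaped like the lid but turquoise is not meant. What is shaped like the chamber but orange is not meant.

How it is judged (in metres and radians):
On the way, in this order (a step that is already met when the one before it is completed fails the run):
1. the lid is lifted off the bench in the gripper (height (world z) of lid above 0.05 m and contact force between the fingers and lid above 1 N), for 0.1 s.
2. the lid has dropped over the pin onto the gasket plate, level and square (y of lid in the frame of chamber between -0.008 and 0.008 m and x of lid in the frame of chamber between -0.02 and 0.02 m and angle between lid's own z axis and vertical below 0.06 rad and angle between the x axis of lid and the x axis of chamber, either way round below 0.15 rad and z of lid in the frame of chamber below 0.083 m), for 0.1 s.
At the end, for the whole second after the job is handed in: Still held still by the fingers (over 2 N) and pressed on the pin: gasket plate over 4.5 mm down, lid underside under 76.5 mm above the chamber's origin, within 20 mm along and 8 mm across the slot of the middle, level within 0.06 rad, square within 0.15 rad (y of lid in the frame of chamber between -0.008 and 0.008 m and x of lid in the frame of chamber between -0.02 and 0.02 m and angle between lid's own z axis and vertical below 0.06 rad and angle between the x axis of lid and the x axis of chamber, either way round below 0.15 rad and z of lid in the frame of chamber below 0.0765 m and value of joint gasket above 0.0045 m and contact force between the fingers and lid above 2 N and linear speed of lid below 0.02 m/s); the arm keeps its last pose, push and grip.
It fails at once if a bystander is pushed more than 30 mm away or knocked over (distance of any of amber_bottle, sample_jar, beaker, flask, wrench, white_jar from where it was at the start of the episode above 0.03 m or angle between any of amber_bottle, sample_jar, beaker, flask, wrench, white_jar's own z axis and vertical above 0.5 rad).
It also fails if it takes over 54 s, if anything falls off the work surface, if the arm or the gripper's body presses on something with over 40 N, if the wrist force passes 120 N, or if a joint passes its speed limit or range.

## Working session

There is one attempt and no reset: what is moved stays moved. The work goes in short steps, Python scripts to look and compute and a tool call to move; the robot and the scene stay as the last step left them, time stands still between calls to the robot, and variables do not carry over. Pictures are saved under pics/ and viewed, about 8 in all and at most 12, crops included, and the job is handed in when it is done.

Besides the shell and the picture viewer there is one more tool, called after ">>>" by a JSON object that holds its "fn" and its "kwargs", one argument or row to a line. play_rows: Moves the arm, as the interface text tells. Its arguments: {"type":"object","properties":{"plan":{"type":"array"},"grip_force":{"type":"number"}},"required":["plan"]}

```bash
mkdir -p pics; cat > h.py <<'E'
import numpy as np, cv2
from rig import sense, optics, ctrl
def cam(n):
    c=optics.capture(n); c["K"]=np.array([[c["fx"],0,c["cx"]],[0,c["fy"],c["cy"]],[0,0,1.]]); c["D"]=np.array(c["dist"],float); c["T"]=np.array(c["world_to_cam"]); return c
F=np.diag([1.,-1,-1])
def proj(c,P):
    P=np.atleast_2d(P).astype(float); R=F@c["T"][:3,:3]; t=F@c["T"][:3,3]
    return cv2.projectPoints(P,cv2.Rodrigues(R)[0],t,c["K"],c["D"])[0][:,0]
def ray(c,uv,z):
    n=cv2.undistortPoints(np.array(uv,float).reshape(-1,1,2),c["K"],c["D"])[:,0]
    R=F@c["T"][:3,:3]; t=F@c["T"][:3,3]; o=-R.T@t
    d=np.c_[n,np.ones(len(n))]@R
    return o+d*((z-o[2])/d[:,2])[:,None]
E
python3 - <<'E'
from h import *
for n in ("scene","top"):
    c=cam(n); cv2.imwrite(f"pics/{n}0.png",cv2.resize(c["img"],(800,600),interpolation=cv2.INTER_CUBIC))
    R=c["T"]; print(n,(-R[:3,:3].T@R[:3,3]).round(),c["fx"],c["dist"])
print(sense())
E
```

```text
scene [1529.  355.  837.] 469.86759547653384 [-0.05486988  0.          0.          0.          0.        ]
top [ 2.910e+02 -1.000e+00  1.141e+03] 358.3406041863379 [-0.08483115  0.          0.          0.          0.        ]
{'time_s': 0.1, 'joints': array([ 1.02460294e+00,  3.13397273e-01,  1.49836087e+00,  2.37992314e-05,
        1.33099516e+00, -2.23451973e-01]), 'dq': array([-0.00088181,  0.00027397, -0.00301841, -0.00141629,  0.00122311,
       -0.00025395]), 'tau': array([ 3.75075499e-03, -4.12899184e+01, -2.60142088e+01, -1.56933647e-04,
        2.95450518e-03,  2.29923174e-06]), 'eef_pos': array([166.42368864, 497.68435533, 230.7907428 ]), 'ee_rot': array([-2.28561820e-04,  1.60674027e-01,  9.87007356e-01, -5.33540927e-04]), 'force': array([-0.72513128, -0.83076007, -0.9408314 ]), 'wrist_torque': array([-0.00175632,  0.01635481, -0.02894063]), 'grip_width': 1.0017087888258933}
```

View pics/top0.png

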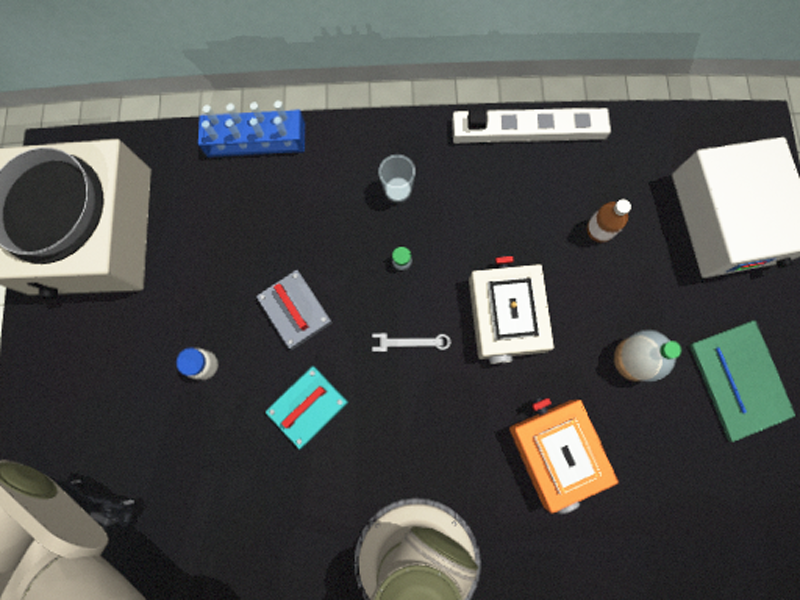

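View pics/scene0.png

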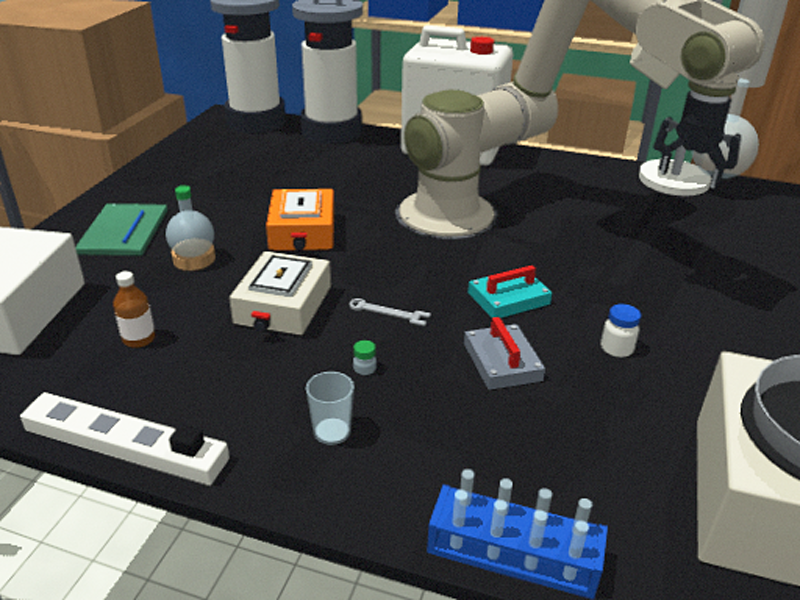

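Candidates in the top picture (800x600): grey lid at (293,309) and turquoise look-alike at (306,407); beige chamber at (511,311) and orange look-alike at (564,456). By the description I choose the grey lid and the beige chamber. A close crop to check both:

```bash
python3 - <<'E'
from h import *
c=cam("top"); s=cam("scene")
cr=lambda im,x,y:cv2.resize(im[y:y+64,x:x+80],(400,300),interpolation=cv2.INTER_CUBIC) if 0 else cv2.resize(im[y:y+60,x:x+80],(400,300),interpolation=cv2.INTER_CUBIC)
a=np.hstack([cr(c["img"],150,168),cr(c["img"],288,168)])
b=np.hstack([cr(s["img"],285,195),cr(s["img"],140,155)])
cv2.imwrite("pics/crop1.png",np.vstack([a,b]))
E
```

```text
(no output)
```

View pics/crop1.png

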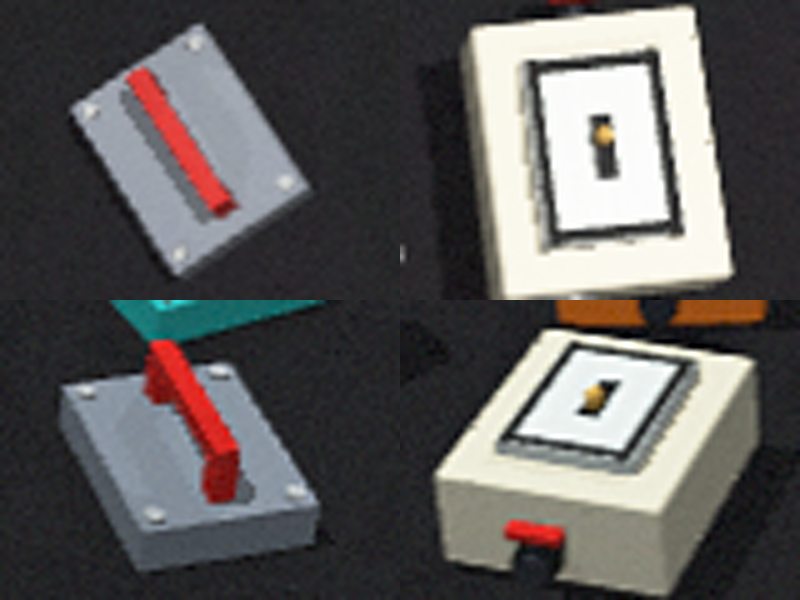

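Picture 3 (crops) confirms the grey lid (red bar, four screws) and the beige chamber. The red valve is at the top, so +x is roughly world +x, and the brass pin at crop (604,134) sits towards the valve end of the slot. Next I fit the poses from the corners in both views.

```bash
cat > fit.py <<'E'
from h import *
from scipy.optimize import least_squares
def un(px,ox,oy,x0,y0): return (np.array(px,float)-[ox,oy]+.5)/5-.5+[x0,y0]
c=cam("top"); s=cam("scene")
def fit(w,l,z,pt,ps,g):
    q=np.array([[-w,-l],[w,-l],[w,l],[-w,l]])/2.
    def pts(p):
        C,S=np.cos(p[2]),np.sin(p[2]); return np.c_[q@np.array([[C,S],[-S,C]])+p[:2],np.full(4,z)]
    for name,k in (("top",[1,0]),("scene",[0,1]),("both",[1,1])):
        f=lambda p:np.r_[k[0]*(proj(c,pts(p))-pt).ravel(),k[1]*(proj(s,pts(p))-ps).ravel()]
        r=least_squares(f,g,x_scale=[1,1,.01]); print(name,r.x.round(3),"res",r.fun.round(1))
    return r.x
if __name__=="__main__":
    # corner order: (-x,-y),(+x,-y),(+x,+y),(-x,+y)
    # lid, long axis up-left in top: +x end = up-left edge; +y = left-down
    pt=un([(310,187),(203,25),(72,107),(177,272)],0,0,150,168)
    ps=un([(60,385),(140,530),(318,510),(235,362)],0,300,285,195)
    print("LID"); 
    g=ray(c,pt,28).mean(0)
    print(ray(c,pt,28).round(),ray(s,ps,28).round())
    fit(130,100,28,pt,ps,[g[0],g[1],.5])
    pt=un([(733,275),(694,8),(463,24),(500,297)],400,0,288,168)
    ps=un([(540,330),(437,478),(662,513),(758,360)],400,300,140,155)
    print("CH");g=ray(c,pt,70).mean(0); print(ray(c,pt,70).round(),ray(s,ps,70).round())
    fit(170,140,70,pt,ps,[g[0],g[1],.1])
    print("pin",ray(c,un([(604,134)],400,0,288,168),88),ray(s,un([(595,396)],400,300,140,155),88))
    print("bar ends", ray(c,un([(137,74),(230,205)],0,0,150,168),63))
E
python3 fit.py
```

```text
LID
[[477. 157.  28.]
 [585. 226.  28.]
 [534. 311.  28.]
 [425. 242.  28.]] [[481. 157.  28.]
 [589. 226.  28.]
 [543. 312.  28.]
 [427. 247.  28.]]
top [505.173 234.116   0.559] res [ 0.   0.1 -0.  -0.6 -0.  -0.  -0.   0.5  0.  -0.   0.  -0.   0.  -0.
 -0.  -0. ]
scene [510.114 235.356   0.536] res [-0.  -0.   0.  -0.  -0.  -0.  -0.  -0.   1.  -0.1 -0.3  0.5 -0.  -0.5
 -0.6  0.2]
both [506.919 234.716   0.547] res [-0.3 -0.2  0.1 -1.1 -0.1 -0.8 -0.5 -0.   0.9 -0.7  0.  -0.2  0.1 -1.5
 -0.9 -0.5]
CH
[[ 402. -277.   70.]
 [ 568. -265.   70.]
 [ 562. -122.   70.]
 [ 394. -136.   70.]] [[ 412. -278.   70.]
 [ 578. -261.   70.]
 [ 567. -125.   70.]
 [ 400. -135.   70.]]
top [ 4.81580e+02 -2.00144e+02  6.30000e-02] res [-0.4  0.3 -0.3 -0.9  0.8  0.1 -0.1  0.5  0.  -0.   0.  -0.   0.  -0.
  0.  -0. ]
scene [ 4.89293e+02 -1.99915e+02  8.50000e-02] res [-0.  -0.  -0.  -0.   0.  -0.   0.  -0.   0.6 -0.2 -0.8  0.2  0.6  0.3
 -0.4 -0.4]
both [ 4.83927e+02 -2.00912e+02  7.20000e-02] res [ 0.  -0.7 -0.4 -1.8  0.8 -0.4  0.4 -0.2  1.5 -1.2 -0.4 -1.1  0.6 -0.7
  0.2 -1.1]
pin [[ 487.37516772 -201.12686228   88.        ]] [[ 495.18137922 -199.16093066   88.        ]]
bar ends [[545.67771582 260.35938931  63.        ]
 [461.30567058 201.73875936  63.        ]]
```

Corner residuals are under 1 px. Both objects show the same x offset between the cameras, so I use the top view consistently: lid (505,234) yaw 0.56, chamber (481.6,-200) yaw 0.065, pin about +6 mm along the slot. Tool turn needed is about +0.87.

>>> {"fn": "play_rows", "kwargs": {
  "plan": [
    [30,-23,0,0,0,0.08,1],
    [30,-23,0,0,0,0.08,1],
    [30,-23,0,0,0,0.08,1],
    [30,-23,0,0,0,0.08,1],
    [30,-23,0,0,0,0.08,1]
  ]
}}

```text
time_s: 0.72
eef_pos: [315.8, 381.2, 230.8]
ee_rot: [-0.001, -0.052, 0.999, 0.0]
force: [1.1, 0.7, 0.2]
grip_width: 0.994
```

>>> {"fn": "play_rows", "kwargs": {
  "plan": [
    [30,-23,0,0,0,0.08,1],
    [30,-23,0,0,0,0.08,1],
    [30,-23,0,0,0,0.08,1],
    [30,-23,0,0,0,0.08,1],
    [30,-23,0,0,0,0.08,1]
  ]
}}

```text
time_s: 1.13
eef_pos: [471.9, 258.9, 231.2]
ee_rot: [-0.0, -0.259, 0.966, 0.0]
force: [1.0, 1.0, 0.7]
grip_width: 1.004
```

```bash
cat >> h.py <<'E'
from scipy.spatial.transform import Rotation as Ro
def st():
    s=sense(); R=Ro.from_quat(np.roll(s["ee_rot"],-1)).as_matrix()
    print("t",round(s["time_s"],2),"pos",s["eef_pos"].round(1),"yaw_y",round(np.arctan2(R[1,1],R[0,1]),3),"z",R[:,2].round(3),"F",s["force"].round(1),"M",s["wrist_torque"].round(2),"g",round(s["grip_width"],3),"j",s["joints"].round(2)); return s
E
python3 -c "from h import *;st()"
```

```text
t 1.13 pos [471.9 258.9 231.2] yaw_y 2.095 z [-0.001  0.    -1.   ] F [1.  1.  0.7] M [-0.02 -0.05  0.02] g 1.004 j [ 0.28  0.34  1.46  0.    1.34 -1.81]
```

>>> {"fn": "play_rows", "kwargs": {
  "plan": [
    [33,-25,0,0,0,0.03,1],
    [0,0,-35,0,0,0,1],
    [0,0,-35,0,0,0,1],
    [0,0,-35,0,0,0,1],
    [0,0,0,0,0,0,1]
  ]
}}

```text
time_s: 1.55
eef_pos: [511.8, 226.5, 123.7]
ee_rot: [0.003, -0.272, 0.962, -0.001]
force: [-0.9, 0.8, -0.7]
grip_width: 1.003
```

```bash
python3 - <<'E'
from h import *
st(); s=cam("scene"); c=cam("top")
a=cv2.resize(s["img"][160:260,260:390],(780,600),interpolation=cv2.INTER_CUBIC)
cv2.imwrite("pics/g1.png",a)
# back-check of predicted bar ends in the top image vs seen
E
```

```text
t 1.55 pos [511.8 226.5 123.7] yaw_y 2.122 z [ 0.006  0.    -1.   ] F [-0.9  0.8 -0.7] M [0.02 0.06 0.  ] g 1.003 j [ 0.21  0.49  1.54 -0.    1.11 -1.91]
```

View pics/g1.png

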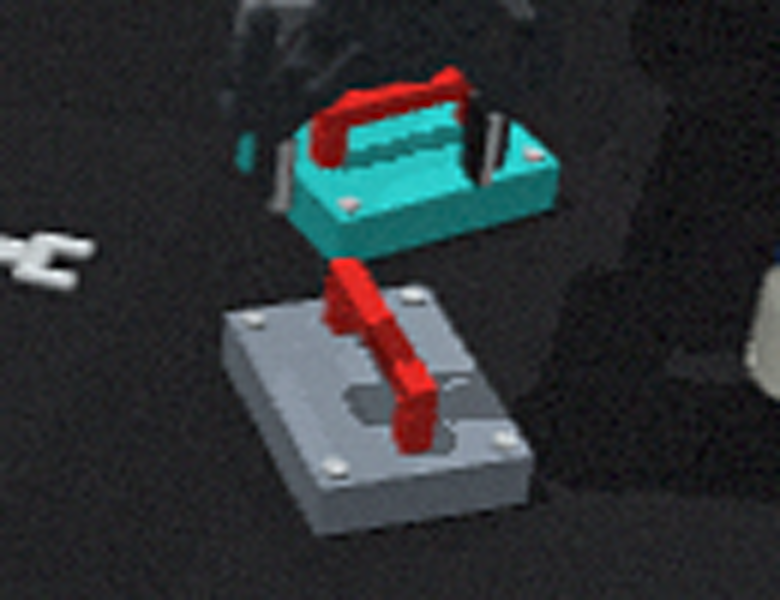

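Picture 4: fingers straddle the bar; pad tips at crop (278,212) and (487,185), with the grey lid's bar from (350,265) to (415,365). I check the scene camera's bias against the known TCP.

```bash
python3 - <<'E'
from h import *
s=cam("scene")
print(proj(s,[[511.8,226.5,136.7],[511.8,226.5,123.7]]).round(1), ray(s,[[323.5,193]],136.7).round(1),ray(s,[[323.5,193]],132).round(1))
# bar ends top centre in scene
uv=lambda x,y:[260+(x+.5)/6-.5,160+(y+.5)/6-.5]
print(ray(s,[uv(350,263),uv(417,372)],63).round(1)); st()
E
```

```text
[[322.8 190.6]
 [322.3 194.6]] [[522.  230.4 136.7]] [[515.2 229.6 132. ]]
[[470.8 212.3  63. ]
 [540.7 256.6  63. ]]
t 1.7 pos [515.3 227.9 131.5] yaw_y 2.123 z [ 0.019  0.003 -1.   ] F [ 0.7 -0.2  0.4] M [-0.   -0.01 -0.05] g 1.0 j [ 0.21  0.48  1.53 -0.    1.11 -1.91]
```

>>> {"fn": "play_rows", "kwargs": {
  "plan": [
    [-10,6,0,-0.003,0.019,0,1],
    [0,0,-20,0,0,0,1],
    [0,0,-15,0,0,0,1],
    [0,0,0,0,0,0,1],
    [0,0,0,0,0,0,1]
  ]
}}

```text
time_s: 2.12
eef_pos: [507.1, 238.3, 107.6]
ee_rot: [0.007, -0.274, 0.962, 0.0]
force: [0.0, -0.1, 0.3]
grip_width: 1.0
```

```bash
python3 -c "from h import *;st()"
```

```text
t 2.12 pos [507.1 238.3 107.6] yaw_y 2.126 z [ 0.013  0.004 -1.   ] F [ 0.  -0.1  0.3] M [-0.03  0.02  0.01] g 1.0 j [ 0.23  0.51  1.56  0.    1.06 -1.9 ]
```

>>> {"fn": "play_rows", "kwargs": {
  "plan": [
    [-2,-4,-20,-0.004,0.013,0,1],
    [0,0,-20,0,0,0,1],
    [0,0,-15,0,0,0,1],
    [0,0,0,0,0,0,1],
    [0,0,0,0,0,0,1]
  ]
}}

```text
time_s: 2.53
eef_pos: [508.3, 237.2, 61.3]
ee_rot: [0.007, -0.275, 0.961, -0.0]
force: [-0.6, -0.3, -0.1]
grip_width: 0.999
```

```bash
python3 -c "from h import *;st()"
```

```text
t 2.53 pos [508.3 237.2  61.3] yaw_y 2.128 z [ 0.013  0.003 -1.   ] F [-0.6 -0.3 -0.1] M [-0.   -0.01 -0.01] g 0.999 j [ 0.23  0.57  1.59  0.    0.97 -1.9 ]
```

>>> {"fn": "play_rows", "kwargs": {
  "plan": [
    [-2,-3,-14,-0.003,0.013,0,1],
    [-1,0,-10,0,0.006,0,1],
    [0,0,0,0,0,0,1],
    [0,0,0,0,0.006,0,1],
    [0,0,0,0,0,0,1]
  ]
}}

```text
time_s: 2.95
eef_pos: [506.9, 234.8, 39.7]
ee_rot: [-0.004, -0.275, 0.961, 0.002]
force: [0.6, 0.1, 0.7]
grip_width: 0.997
```

```bash
python3 - <<'E'
from h import *
st(); s=cam("scene"); c=cam("top")
a=cv2.resize(s["img"][180:270,270:370],(500,450),interpolation=cv2.INTER_CUBIC)
b=cv2.resize(c["img"][165:255,150:210],(300,450),interpolation=cv2.INTER_CUBIC)
cv2.imwrite("pics/g2.png",np.hstack([a,b]))
E
```

```text
t 2.95 pos [506.9 234.8  39.7] yaw_y 2.128 z [-0.008  0.002 -1.   ] F [0.6 0.1 0.7] M [-0.03 -0.08 -0.04] g 0.997 j [ 0.22  0.61  1.6   0.    0.95 -1.91]
```

View pics/g2.png

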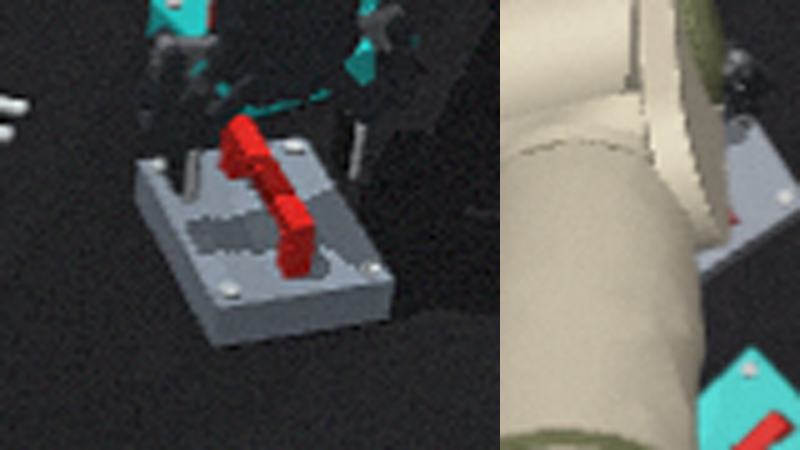

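Picture 5: open pads at crop (190,180) and (357,150) straddle the bar (mid (270,170)) low beside it, clear of the lid top. Closing.

>>> {"fn": "play_rows", "kwargs": {
  "plan": [
    [-1,0,-1,0,0,0,-1],
    [0,0,0,0,0,0,-1],
    [0,0,0,0,0,0,-1],
    [0,0,0,0,0,0,-1],
    [0,0,0,0,0,0,-1]
  ],
  "grip_force": 80
}}

```text
time_s: 3.47
eef_pos: [506.2, 235.0, 39.5]
ee_rot: [-0.003, -0.275, 0.961, 0.002]
force: [-0.1, 0.1, 0.9]
grip_width: 0.296
```

>>> {"fn": "play_rows", "kwargs": {
  "plan": [
    [0,0,0,0,0,0,-1],
    [0,0,0,0,0,0,-1],
    [0,0,0,0,0,0,-1],
    [0,0,0,0,0,0,-1],
    [0,0,0,0,0,0,-1]
  ]
}}

```text
time_s: 3.88
eef_pos: [506.3, 235.1, 39.8]
ee_rot: [-0.002, -0.275, 0.961, 0.002]
force: [-0.0, -0.7, -0.1]
grip_width: 0.143
```

```bash
python3 -c "from h import *;st()"
```

```text
t 3.88 pos [506.3 235.1  39.8] yaw_y 2.129 z [-0.006  0.002 -1.   ] F [-0.  -0.7 -0.1] M [ 0.01 -0.05 -0.05] g 0.143 j [ 0.22  0.61  1.6   0.    0.94 -1.91]
```

>>> {"fn": "play_rows", "kwargs": {
  "plan": [
    [0,0,8,0,0,0,-1],
    [0,0,20,0,0,0,-1],
    [0,0,30,0,0,0,-1],
    [0,0,35,0,0,0,-1],
    [0,0,35,0,0,0,-1]
  ]
}}

```text
time_s: 4.3
eef_pos: [499.8, 233.4, 164.4]
ee_rot: [-0.013, -0.275, 0.961, 0.002]
force: [1.2, 0.3, -3.1]
grip_width: 0.146
```

>>> {"fn": "play_rows", "kwargs": {
  "plan": [
    [0,0,25,0,0,0,-1],
    [0,0,0,0,0,0,-1],
    [0,0,0,0,0,0,-1]
  ]
}}

```text
time_s: 4.55
eef_pos: [501.1, 233.7, 198.1]
ee_rot: [-0.008, -0.275, 0.961, 0.002]
force: [-0.2, -0.2, -5.0]
grip_width: 0.145
```

```bash
python3 -c "from h import *;st()"
```

```text
t 4.55 pos [501.1 233.7 198.1] yaw_y 2.128 z [-0.017 -0.    -1.   ] F [-0.2 -0.2 -5. ] M [0.02 0.03 0.03] g 0.145 j [ 0.22  0.41  1.45  0.    1.3  -1.91]
```

>>> {"fn": "play_rows", "kwargs": {
  "plan": [
    [-1,-36,0,0,0.017,-0.045,-1],
    [-1,-36,0,0,0,-0.045,-1],
    [-1,-36,0,0,0,-0.045,-1],
    [-1,-36,0,0,0,-0.045,-1],
    [-1,-36,0,0,0,-0.045,-1]
  ]
}}

```text
time_s: 4.97
eef_pos: [491.2, 53.5, 191.0]
ee_rot: [-0.021, -0.167, 0.986, 0.009]
force: [1.8, -0.5, -3.9]
grip_width: 0.147
```

>>> {"fn": "play_rows", "kwargs": {
  "plan": [
    [-1,-36,0,0,0,-0.045,-1],
    [-1,-36,0,0,0,-0.045,-1],
    [-1,-36,0,0,0,-0.045,-1],
    [-1,-36,0,0,0,-0.045,-1],
    [-1,-36,0,0,0,-0.045,-1]
  ]
}}

```text
time_s: 5.38
eef_pos: [480.2, -133.7, 182.7]
ee_rot: [-0.026, -0.049, 0.998, 0.015]
force: [-0.0, 0.1, -2.8]
grip_width: 0.153
```

```bash
python3 -c "from h import *;st()"
```

```text
t 5.38 pos [ 480.2 -133.7  182.7] yaw_y 1.668 z [-0.054  0.027 -0.998] F [-0.   0.1 -2.8] M [-0.08 -0.14  0.03] g 0.153 j [-0.51  0.33  1.6  -0.    1.27 -2.17]
```

>>> {"fn": "play_rows", "kwargs": {
  "plan": [
    [1,-35,0,-0.02,-0.04,-0.03,-1],
    [0,-28,0,0,0,0,-1],
    [0,0,0,-0.005,-0.01,0,-1],
    [0,0,0,0,0,0,-1],
    [0,0,0,0,0,0,-1]
  ]
}}

```text
time_s: 5.8
eef_pos: [476.2, -205.3, 173.8]
ee_rot: [-0.007, -0.027, 1.0, 0.005]
force: [0.3, 0.4, -3.5]
grip_width: 0.147
```

```bash
python3 -c "from h import *;st()"
```

```text
t 5.8 pos [ 476.2 -205.3  173.8] yaw_y 1.626 z [-0.015  0.009 -1.   ] F [ 0.3  0.4 -3.5] M [ 0.04 -0.03 -0.02] g 0.147 j [-0.63  0.36  1.59 -0.    1.21 -2.26]
```

>>> {"fn": "play_rows", "kwargs": {
  "plan": [
    [5,5,-10,-0.008,-0.014,0.008,-1],
    [0,0,-10,0,0,0,-1],
    [0,0,0,0,0,0,-1],
    [0,0,0,0,0,0,-1]
  ]
}}

```text
time_s: 6.13
eef_pos: [480.5, -196.6, 150.4]
ee_rot: [-0.003, -0.033, 0.999, 0.003]
force: [0.3, -0.1, -3.9]
grip_width: 0.144
```

```bash
python3 - <<'E'
from h import *
st(); s=cam("scene"); c=cam("top")
a=cv2.resize(s["img"][130:220,130:230],(500,450),interpolation=cv2.INTER_CUBIC)
b=cv2.resize(c["img"][155:245,295:355],(300,450),interpolation=cv2.INTER_CUBIC)
cv2.imwrite("pics/p1.png",np.hstack([a,b]))
E
```

```text
t 6.13 pos [ 480.5 -196.6  150.4] yaw_y 1.638 z [-0.006  0.005 -1.   ] F [ 0.3 -0.1 -3.9] M [-0.01 -0.04 -0.01] g 0.144 j [-0.61  0.38  1.62  0.    1.14 -2.25]
```

View pics/p1.png

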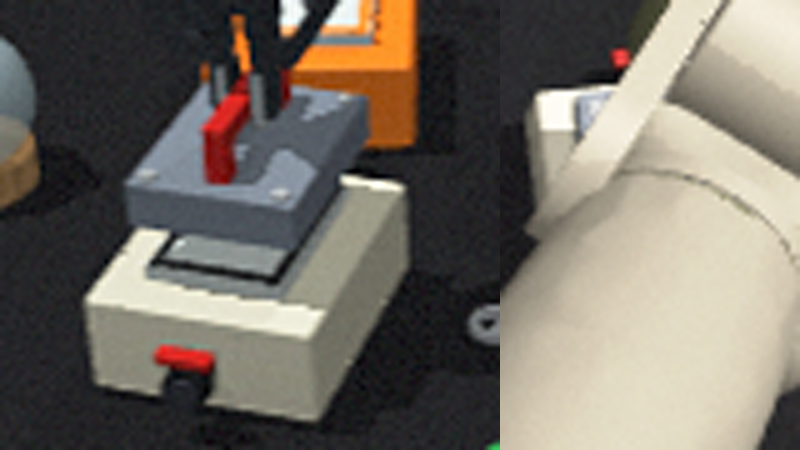

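Picture 6: lid level and parallel above the chamber; lid top corners at crop (127,185), (297,210), (368,97), about (212,88). I compare with the scene camera's own chamber fit.

```bash
python3 - <<'E'
from fit import *
ps=un([(212,88),(127,185),(297,210),(368,97)],0,0,130,130)
print(ray(s,ps,138.6).round())
fit(130,100,138.6,ps,ps,[482,-198,.07])
st()
E
```

```text
[[ 438. -244.  139.]
 [ 553. -240.  139.]
 [ 545. -139.  139.]
 [ 418. -151.  139.]]
top [600.759 234.91    2.775] res [  0.4 -14.1   0.9   6.5  -1.6  12.4   0.2  -5.7   0.    0.    0.    0.
   0.    0.    0.    0. ]
scene [ 4.87975e+02 -1.94036e+02  9.20000e-02] res [ 0.   0.   0.   0.   0.  -0.   0.   0.  -0.3 -2.   0.1  0.9 -0.   0.6
  0.2  0.2]
both [599.287  24.131   0.918] res [107.7   7.7  88.6 -36.1  34.4 -14.6  56.4  33.2  36.9  40.4  80.9  46.4
  80.1  28.   37.6  27.1]
t 6.33 pos [ 480.8 -197.5  151.3] yaw_y 1.637 z [-0.004  0.003 -1.   ] F [ 0.3 -0.8 -4.2] M [-0.02 -0.01  0.01] g 0.142 j [-0.62  0.38  1.62  0.    1.14 -2.25]
```

>>> {"fn": "play_rows", "kwargs": {
  "plan": [
    [2,-4,-6,-0.003,-0.004,0,-1],
    [0,0,-6,0,0,0,-1],
    [0,0,0,0,0,0,-1],
    [0,0,0,0,0,0,-1],
    [0,0,0,0,0,0,-1]
  ]
}}

```text
time_s: 6.75
eef_pos: [483.2, -202.4, 138.7]
ee_rot: [0.001, -0.033, 0.999, -0.0]
force: [0.1, -0.4, -4.5]
grip_width: 0.147
```

```bash
python3 -c "from h import *;st()"
```

```text
t 6.75 pos [ 483.2 -202.4  138.7] yaw_y 1.636 z [ 0.001 -0.001 -1.   ] F [ 0.1 -0.4 -4.5] M [-0.01 -0.   -0.04] g 0.147 j [-0.62  0.4   1.63  0.    1.11 -2.26]
```

>>> {"fn": "play_rows", "kwargs": {
  "plan": [
    [0,1.5,-2,0,0,0,-1],
    [0,0,-2,0,0,0,-1],
    [0,0,-2,0,0,0,-1],
    [0,0,0,0,0,0,-1],
    [0,0,0,0,0,0,-1]
  ]
}}

```text
time_s: 7.17
eef_pos: [483.2, -200.8, 132.3]
ee_rot: [0.001, -0.033, 0.999, -0.0]
force: [0.5, -0.4, -3.5]
grip_width: 0.144
```

```bash
python3 -c "from h import *;st()"
```

```text
t 7.17 pos [ 483.2 -200.8  132.3] yaw_y 1.636 z [ 0.002 -0.001 -1.   ] F [ 0.5 -0.4 -3.5] M [-0.03  0.03  0.01] g 0.144 j [-0.62  0.41  1.64  0.    1.09 -2.25]
```

>>> {"fn": "play_rows", "kwargs": {
  "plan": [
    [0,0,-1.5,0,0,0,-1],
    [0,0,-1,0,0,0,-1],
    [0,0,0,0,0,0,-1]
  ]
}}

```text
time_s: 7.42
eef_pos: [483.4, -200.8, 129.7]
ee_rot: [0.001, -0.033, 0.999, -0.001]
force: [-0.3, 1.2, -3.5]
grip_width: 0.144
```

```bash
python3 -c "from h import *;st()"
```

```text
t 7.42 pos [ 483.4 -200.8  129.7] yaw_y 1.636 z [ 0.002 -0.001 -1.   ] F [-0.3  1.2 -3.5] M [ 0.02 -0.03  0.01] g 0.144 j [-0.62  0.41  1.64  0.    1.09 -2.25]
```

>>> {"fn": "play_rows", "kwargs": {
  "plan": [
    [0,0,-1,0,0,0,-1],
    [0,0,-1,0,0,0,-1],
    [0,0,0,0,0,0,-1]
  ]
}}

```text
time_s: 7.67
eef_pos: [484.2, -201.2, 128.2]
ee_rot: [0.002, -0.033, 0.999, -0.001]
force: [1.5, 0.5, -3.9]
grip_width: 0.147
```

```bash
python3 -c "from h import *;st()"
```

```text
t 7.67 pos [ 484.2 -201.2  128.2] yaw_y 1.636 z [ 0.005 -0.002 -1.   ] F [ 1.5  0.5 -3.9] M [ 0.01 -0.26 -0.  ] g 0.147 j [-0.62  0.41  1.64  0.    1.08 -2.25]
```

The push is +x with a moment, so the socket rim is riding the dome and the pin is slightly further +x, as the vision said. Slide +x and ease down.

>>> {"fn": "play_rows", "kwargs": {
  "plan": [
    [2,0,0,0,-0.004,0,-1],
    [2,0,0,0,0,0,-1],
    [0,0,-1,0,0,0,-1],
    [0,0,-1,0,0,0,-1],
    [0,0,0,0,0,0,-1]
  ]
}}

```text
time_s: 8.08
eef_pos: [488.1, -200.9, 125.5]
ee_rot: [0.004, -0.033, 0.999, -0.001]
force: [0.4, 0.2, -3.2]
grip_width: 0.141
```

```bash
python3 -c "from h import *;st()"
```

```text
t 8.08 pos [ 488.1 -200.9  125.5] yaw_y 1.636 z [ 0.007 -0.001 -1.   ] F [ 0.4  0.2 -3.2] M [-0.05  0.02  0.04] g 0.141 j [-0.61  0.42  1.64  0.    1.08 -2.25]
```

>>> {"fn": "play_rows", "kwargs": {
  "plan": [
    [0,0,-1.5,0,0.007,0,-1],
    [0,0,-1.5,0,0,0,-1],
    [0,0,-1,0,0,0,-1],
    [0,0,0,0,0,0,-1]
  ]
}}

```text
time_s: 8.42
eef_pos: [487.8, -200.8, 120.8]
ee_rot: [-0.001, -0.033, 0.999, -0.001]
force: [-0.3, -0.3, -3.2]
grip_width: 0.142
```

```bash
python3 -c "from h import *;st()"
```

```text
t 8.42 pos [ 487.8 -200.8  120.8] yaw_y 1.636 z [-0.001 -0.001 -1.   ] F [-0.3 -0.3 -3.2] M [ 0.03 -0.    0.01] g 0.142 j [-0.61  0.43  1.64 -0.    1.07 -2.25]
```

Lid underside is now nominally about 81 mm with no side force: the pin is in the socket. Continue down onto the plate.

>>> {"fn": "play_rows", "kwargs": {
  "plan": [
    [0,0,-1,0,0,0,-1],
    [0,0,-1,0,0,0,-1],
    [0,0,0,0,0,0,-1],
    [0,0,0,0,0,0,-1]
  ]
}}

```text
time_s: 8.75
eef_pos: [488.0, -201.0, 119.8]
ee_rot: [-0.0, -0.033, 0.999, -0.001]
force: [-0.9, 0.4, -2.5]
grip_width: 0.145
```

```bash
python3 -c "from h import *;st()"
```

```text
t 8.75 pos [ 488.  -201.   119.8] yaw_y 1.636 z [-0.    -0.002 -1.   ] F [-0.9  0.4 -2.5] M [0.12 0.15 0.  ] g 0.145 j [-0.61  0.43  1.64 -0.    1.07 -2.25]
```

The plate stops it at 119.8, i.e. lid underside at 80.0, as expected. Now press.

>>> {"fn": "play_rows", "kwargs": {
  "plan": [
    [0,0,-3,0,0,0,-1],
    [0,0,-3,0,0,0,-1],
    [0,0,-3,0,0,0,-1]
  ]
}}

```text
time_s: 9.0
eef_pos: [488.6, -201.3, 113.5]
ee_rot: [0.001, -0.033, 0.999, -0.002]
force: [-12.6, 8.4, 40.6]
grip_width: 0.145
```

```bash
python3 -c "from h import *;st()"
```

```text
t 9.0 pos [ 488.6 -201.3  113.5] yaw_y 1.637 z [ 0.002 -0.003 -1.   ] F [-12.6   8.4  40.6] M [ 1.61  2.47 -0.08] g 0.145 j [-0.61  0.44  1.64 -0.    1.05 -2.25]
```

>>> {"fn": "play_rows", "kwargs": {
  "plan": [
    [-0.3,0.2,-1.7,0,0.001,0,-1],
    [-0.2,0.1,-1.7,0,0,0,-1]
  ]
}}

```text
time_s: 9.17
eef_pos: [488.3, -201.1, 113.7]
ee_rot: [0.001, -0.033, 0.999, -0.003]
force: [-6.3, 3.5, 16.8]
grip_width: 0.144
```

```bash
python3 - <<'E'
from h import *
st(); s=cam("scene"); st(); cam("scene"); st()
a=cv2.resize(s["img"][130:220,130:250],(800,600),interpolation=cv2.INTER_CUBIC)
cv2.imwrite("pics/p2.png",a)
E
```

```text
t 9.17 pos [ 488.3 -201.1  113.7] yaw_y 1.637 z [ 0.002 -0.005 -1.   ] F [-6.3  3.5 16.8] M [ 0.74  1.27 -0.05] g 0.144 j [-0.61  0.44  1.64 -0.    1.05 -2.25]
t 9.22 pos [ 488.4 -201.1  113.7] yaw_y 1.637 z [ 0.002 -0.005 -1.   ] F [-7.6  3.  17.7] M [ 0.89  1.34 -0.05] g 0.148 j [-0.61  0.44  1.64 -0.    1.05 -2.25]
t 9.27 pos [ 488.4 -201.1  113.7] yaw_y 1.637 z [ 0.002 -0.005 -1.   ] F [-7.3  3.6 18.2] M [ 0.85  1.39 -0.05] g 0.149 j [-0.61  0.44  1.64 -0.    1.05 -2.25]
```

View pics/p2.png

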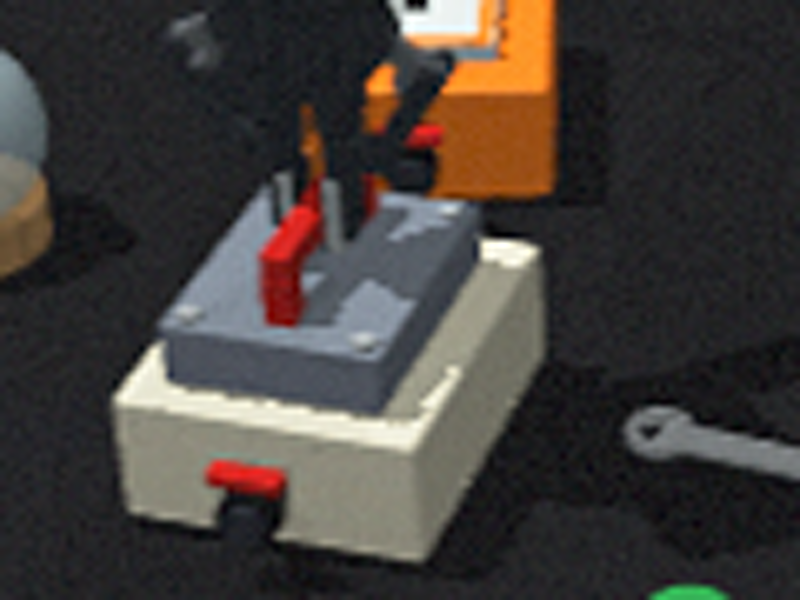

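Picture 7: the lid lies flat and square on the chamber (lid corners (165,330), (380,355), (480,205); plate edge hidden), with the pads still on the bar at (335,215). The force is steady at about 22 N net and the height is steady, so I hand in.

```bash
python3 -c "
from h import *
st(); print(ctrl.finish_job()); st()"
```

```text
t 9.27 pos [ 488.4 -201.1  113.7] yaw_y 1.637 z [ 0.002 -0.005 -1.   ] F [-7.3  3.6 18.2] M [ 0.85  1.39 -0.05] g 0.149 j [-0.61  0.44  1.64 -0.    1.05 -2.25]
the job is handed in; nothing more can be done
None
the job is handed in; nothing more can be done
```

I put the grey lid on the beige chamber with its socket over the brass pin. I then pressed the gasket plate down and handed the job in at 9.3 s, still gripping and pressing. No verdict was reported.

**Last checks:**
- **Height:** the TCP dropped from 119.8 mm at plate contact to 113.7 mm. That puts the lid underside at about 74 mm, so the plate is down about 6 mm.
- **Push and grip:** the downward push was steady at about 22 N, and the gripper was still closed on the bar (80 N set). The 15 N needed at the stop was exceeded.
- **Alignment:** tilt was about 0.005 rad, and the tool's turn matches the fitted chamber to about 0.001 rad. The lid is about 5 mm along and 1–2 mm across from the slot's middle. The last picture shows the lid flat and square.

**What disagreed:**
- **Cameras:** the two views differed by 5–8 mm in x. I used the top view, and the gripped lid and the feel of the pin agreed with it.
- **Side force:** about 8 N of sideways force remained while pressing.
- **Peak push:** for one step the push reached about 41 N (about 44 N net of the lid's weight). It went through the fingers onto the lid, and I eased it straight after. I read the 40 N limit as covering the arm and gripper body, not the fingers, so this should not count.
- **Bystanders:** I planned the path clear of them but took no full picture at the end to confirm none had moved.

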